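# Hood the seedling lamp and raise it to its second stop

### The job

Set the aluminium reflector hood over the light bar of the lowered seedling lamp and let go of it; then press the release button on the lamp's head, pull the head straight up to the second (top) stop, and finish still holding it there with the button pressed in, because I want to slide the taller herb pot underneath and then have the lamp let down to suit. Leave the herb pot, the bowls and the timer where they stand.

Things in the scene. Friction and masses are not known exactly. Their poses are not given: they have to be found in the camera images.
- hood: loose reflector hood: straight folded aluminium channel like an upside-down U, 160 mm long (its y), 44 mm wide (x), 34 mm high (z), walls 3 mm, inner width 38 mm, open below and at both ends, 100 to 150 g. Starts on the worktop standing on its flanges. Origin: centre of its underside (flange edges); roof underside 31 mm above it. May go on the bar either way round
- lamp: seedling lamp, does not shift: white base plate 12 mm high (x -65 to 65, y -175 to 55 mm), upright square aluminium column 30 mm wide, 146 mm high, and sliding in it the head with the light bar. Origin: on the worktop on the column's axis, z up. The bar points from the head along the lamp's -y; the button is on the head's +x side
- bar_top (a point): centre of the bar's flat, level top face, 169 mm above the worktop when lowered; goes up with the head. Axes as the lamp. Bar 220 mm long (y), 26 mm wide, 18 mm high, free all round but for the end at the head. The hood, roof down on this face, has its origin 31 mm below this point, and should overhang neither end (30 mm spare each end when centred)
- head_grip (a point): point inside the white head block where a pinch along x takes the button and the opposite face, 188 mm up when lowered, 16 mm below the block's top; goes up with it. Block 36 mm (x) by 40 (y), 56 high; its upper 35 mm stand clear above the bar. Button face to opposite face (x): 44 mm at rest, 38 pressed. Axes as the lamp
- lamp_lift (a joint): height of the head above its lowered position, m: starts 0 (lowered), 0.050 first stop, 0.100 second stop; the slide ends at 0.101. A spring pin caught in holes of the column bars the slide at each stop while the button is out; with the button kept pressed the head passes the first stop freely. Moving parts about 0.4 kg, friction 1.5 N: with the button pressed and no hold the head drops
- release (a joint): travel of the release button, m: 0 out, 0.006 fully pressed; spring 2.4 N at first, 6 N fully in. The pin is clear of the column from about 0.004. Springs out when let go, and the pin then catches in the next hole it meets
- herb_pot: bystander: terracotta pot 102 mm across with a leafy herb, 190 mm high in all; too tall for the lowered lamp. Origin: centre of its underside
- bowl_big: bystander: aluminium bowl 184 mm across the rim, 66 mm high. Origin: centre of its underside
- bowl_small: bystander: smaller aluminium bowl, 148 mm across, nested in the big one. Origin: centre of its underside
- timer: bystander: round red plastic kitchen timer, 72 mm across, 50 mm high. Origin: centre of its underside
- button_face (a point): centre of the grey release button's face, on the +x side of the head block, 22 mm wide (y), 24 mm high (z), standing 8 mm proud of the block at rest and 2 mm fully pressed. Pressed towards -x; moves with the head. Axes as the lamp
There are look-alikes about, which are no part of the job. Several things have the shape of the hood; the one meant has the colours described above.

How it is judged (in metres and radians):
On the way, in this order (a step that is already met when the one before it is completed fails the run):
1. the hood sits over the light bar of the lowered lamp, let go (z of hood in the frame of bar_top between -0.034 and -0.027 m and x of hood in the frame of bar_top between -0.012 and 0.012 m and y of hood in the frame of bar_top between -0.035 and 0.035 m and angle between the y axis of hood and the y axis of bar_top, either way round below 0.12 rad and angle between hood's own z axis and vertical below 0.12 rad and contact force between hood and lamp above 0.3 N and contact force between hood and the arm below 0.1 N and contact force between hood and the fingers below 0.1 N and value of joint lamp_lift below 0.02 m), for 0.2 s.
2. with the button pressed, the head is at the second stop (value of joint lamp_lift above 0.095 m and value of joint release above 0.003 m and contact force between the fingers and lamp above 1 N), for 0.2 s.
At the end, for the whole second after the job is handed in: Fingers hold the head (over 1 N), still, at the second stop (lift over 95 of 100 mm) with the button in over 3 of 6 mm; the hood rests on the bar untouched by the robot: within 35 mm of its middle lengthwise, 12 mm sideways, 4 mm in height, level and in line within 0.12 rad (all of step 2 and velocity of joint lamp_lift between -0.01 and 0.01 m/s and z of hood in the frame of bar_top between -0.034 and -0.027 m and x of hood in the frame of bar_top between -0.012 and 0.012 m and y of hood in the frame of bar_top between -0.035 and 0.035 m and angle between the y axis of hood and the y axis of bar_top, either way round below 0.12 rad and angle between hood's own z axis and vertical below 0.12 rad and contact force between hood and lamp above 0.3 N and contact force between hood and the arm below 0.1 N and contact force between hood and the fingers below 0.1 N); the arm keeps its last pose, push and grip.
It fails at once if the herb pot is shifted more than 30 mm or tipped (distance of herb_pot from where it was at the start of the episode above 0.03 m or angle between herb_pot's own z axis and vertical above 0.3 rad).
It fails at once if a bowl is shifted more than 30 mm (distance of any of bowl_big, bowl_small from where it was at the start of the episode above 0.03 m).
It fails at once if the timer is shifted more than 30 mm (distance of timer from where it was at the start of the episode above 0.03 m).
It also fails if it takes over 54 s, if anything falls off the work surface, if the arm or the gripper's body presses on something with over 40 N, if the wrist force passes 120 N, or if a joint passes its speed limit or range.

### The arm

A 6-joint arm with a two-finger parallel gripper is mounted at the origin on the work surface. World frame = base frame: x ahead of the robot, y to its left, z up, the work surface at z = 0. Lengths are in mm, angles in degrees, forces in N, time in s.
With the tool pointing down it reaches from about 300 to 850 mm from the base axis. Payload 4.2 kg.
Tool frame: the origin (TCP) lies between the finger pads; the fingertips stand 11 mm ahead of it and the grasp point (between the pads) lies 8 mm behind it (env.tips_ahead is the distance from the TCP to the fingertips, in mm); z points along the fingers, y is the line along which they close (so a half turn about z gives the same grasp; the last joint's range is limited). The gripper opens to 91 mm and grips with 3 to 60 N. Pads are 32 mm wide; open, the fingers measure 118 mm over their backs; the gripper's body (76 mm by 178 mm) begins 60 mm behind the grasp point.
Start: joints at [-71.448, 18.312, 89.639, -0, 72.044, -1.146], TCP at [193.817, -541.366, 224.976] pointing down, gripper open.
Joint ranges: [-177.97, 177.97], [-48.28, 115.42], [12.27, 149.76], [-77.06, 257.06], [2.81, 150.46], [-146.56, 146.56]. Speed limits (degrees/s): [147.25, 147.25, 180, 180, 180, 180].

### API

Orientations are given as [roll, pitch, yaw] about the fixed x, y, z axes, in that order (R = Rz(yaw) Ry(pitch) Rx(roll)).
In Python, from workcell import env, cams gives the robot as it stands.
- The arm moves only by the tool step_arm, never from a script. Its arguments are lists of equal length, an entry for each row: "linear": the shift along the tool's x, y, z in units of 30 cm (1.0 is 30 cm), a list of three; "turn": the turn about the tool's z in units of 360 degrees (1.0 is 360 degrees). In form: {"linear": [[tx, ty, tz], ...], "turn": [turn, ...]}. A call has 1 to 20 rows; each row is the pose to reach, as a shift and turn from the pose commanded when the call began, along the tool's axes at that moment, turning the shorter way round; what a row does not reach only later rows make up. A row lasts 1/8 s, in which the tool goes at most 62.5 mm and 10.7 degrees, less where a joint would pass 70% of its speed; a pose out of reach is approached as far as the arm can. A call with a number of a shift or a turn outside -1 to 1 is refused whole. A call with a gripper value outside its range is refused whole. "fingers" is the closure, from -1 (fully open) to 1 (shut), so that 0 is half open, set as the call begins (left out, the last holds). The fingers move at their own pace and stop on an object; "force" is the grip in N (left out, the last holds). Time passes only in rows, so rows that repeat a pose let the fingers close. It gives the time, the measured TCP pose, the force, the opening and the grip force at its end, in the units of the state.
- env.state(): the state, without advancing time (a new reading comes with each control period).
- cams.grab_frame(name): name is "scene" or "top" or "wrist"; returns a dict with "color" (480x640x3 uint8, blue, green, red), "fx", "fy", "cx", "cy" (pixels), "extrinsics" (4x4, takes a point from camera to world coordinates); the wrist camera has in their place "tool_from_camera" (4x4, takes a point from camera to tool coordinates, whose origin is the TCP and whose axes are the flange's). Camera axes: x right, y down, z forward; pixel columns grow to the right and rows downward; lengths in mm; the calibration is good to about 2 mm. A picture is of the moment at which its call begins: read the wrist's pose just before it. There is no depth.
- env.job_done(): hands the job in; it is judged then, once.
The state is a dict: "time_s": time; "qpos": joint angles; "qvel": joint speeds; "effort": joint torques, N m; "ee_pos": TCP position; "ee_rot": TCP orientation; "force": force on the tool from outside, world axes, zero at the start; "torque": the same for the moment, N m; "gripper_width": finger opening in mm; "gripper_force": force on a finger pad.
Only numpy, scipy, OpenCV 4.12 (cv2) and the standard library are available. Lean on these libraries where they do the work, as an engineer would, in place of code of your own. Each camera call takes 0.05 s, during which the arm holds its last target. There are 200 camera calls.

## Working session

There is one attempt and no reset: what is moved stays moved. The work goes in short steps, Python scripts to look and compute and a tool call to move; the robot and the scene stay as the last step left them, time stands still between calls to the robot, and variables do not carry over. Pictures are saved under pics/ and viewed, at most 10 in all, crops included, and the job is handed in when it is done.

Besides the shell and the picture viewer there is one more tool, called after ">>>" in YAML: its name, and indented under it one key for each argument. step_arm: Moves the arm, as the interface text tells. Its arguments: {"type":"object","properties":{"linear":{"type":"array"},"turn":{"type":"array"},"fingers":{"type":"number"},"force":{"type":"number"}},"required":["linear","turn"]}

```bash
mkdir -p pics; ls; python3 - <<'E'
from workcell import env,cams
import cv2,numpy as np
print(env.state())
for n in ("scene","top"):
    f=cams.grab_frame(n); cv2.imwrite(f"pics/{n}0.png",f["color"])
    print(n,f["fx"],f["fy"],f["cx"],f["cy"],np.round(f["extrinsics"],4).tolist())
E
```

```text
pics
{'time_s': 0.0, 'qpos': array([-7.14472510e+01,  1.83508902e+01,  8.97063338e+01, -1.98515756e-03,
        7.20435169e+01, -1.14524228e+00]), 'qvel': array([-0.01995299,  0.02287116,  0.02803005,  0.13942249, -0.07553742,
        0.01817948]), 'effort': array([ 1.39592303e-03, -4.12456834e+01, -2.31975800e+01,  7.30003905e-02,
        4.57438873e-02, -1.51195741e-04]), 'ee_pos': array([ 193.65322592, -540.89286028,  224.12828078]), 'ee_rot': array([-1.79899242e+02, -1.26492611e-04,  1.96986049e+01]), 'force': array([-0.35099318, -0.69666005,  0.3262453 ]), 'torque': array([-0.01042458,  0.00735574, -0.00558261]), 'gripper_force': 0.0, 'gripper_width': 91.02384616713552}
scene 527.4884061592289 527.4884061592289 318.3154298442146 238.41367140156257 [[0.2416, 0.5092, -0.8261, 1501.7415], [0.9702, -0.1422, 0.1961, -266.4344], [-0.0176, -0.8488, -0.5284, 808.2195], [0.0, 0.0, 0.0, 1.0]]
top 442.5228157437914 442.5228157437914 322.73315308221413 243.25702503571353 [[0.0244, -0.9984, 0.0515, 413.6062], [-0.9997, -0.0242, 0.0048, -5.0336], [-0.0036, -0.0517, -0.9987, 1383.7659], [0.0, 0.0, 0.0, 1.0]]
```

View pics/scene0.png

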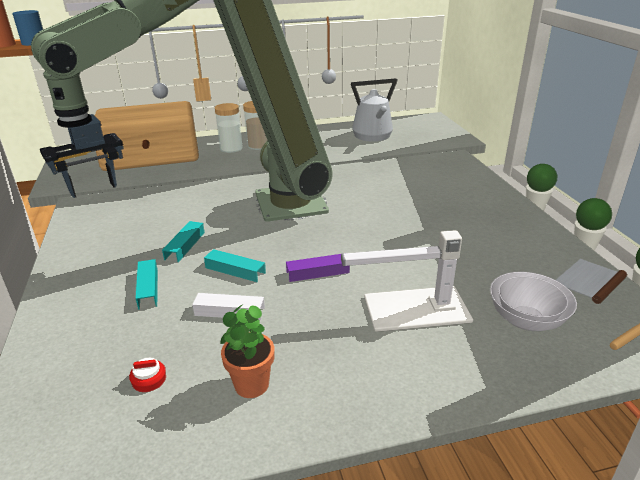

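View pics/top0.png

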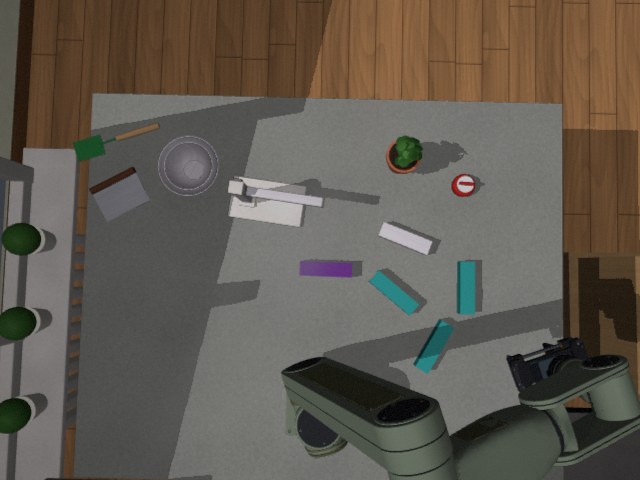

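The scene view shows the only aluminium hood at about (228,306), just behind the pot. Teal and purple hoods are the look-alikes. In the top view the hood is at (405,237), the lamp head at (237,187) and the bar end at (322,201). Next I'll measure these.

```bash
cat > h.py <<'E'
import numpy as np,cv2
from workcell import env,cams
def cast(f,uv,z,E=None):
    E=f["extrinsics"] if E is None else E
    d=E[:3,:3]@np.array([(uv[0]-f["cx"])/f["fx"],(uv[1]-f["cy"])/f["fy"],1]); o=E[:3,3]
    return o+d*(z-o[2])/d[2]
def proj(f,p,E=None):
    E=f["extrinsics"] if E is None else E
    c=E[:3,:3].T@(np.array(p)-E[:3,3]); return np.array([f["fx"]*c[0]/c[2]+f["cx"],f["fy"]*c[1]/c[2]+f["cy"]])
E
python3 - <<'E'
from h import *
f=cams.grab_frame("top"); im=f["color"]; hsv=cv2.cvtColor(im,cv2.COLOR_BGR2HSV)
big=cv2.resize(im[140:270,220:450],None,fx=3.4,fy=3.4,interpolation=cv2.INTER_CUBIC)
cv2.imwrite("pics/topcrop.png",big)
for t in (170,185,200,215):
    m=((hsv[...,2]>t)&(hsv[...,1]<60)).astype(np.uint8)
    n,l,s,c=cv2.connectedComponentsWithStats(m)
    for i in range(1,n):
        if s[i,4]>60 and 215<c[i][0]<450 and 130<c[i][1]<280:
            r=cv2.minAreaRect(np.argwhere(l==i)[:,::-1].astype(np.float32))
            print(t,s[i],np.round(c[i],1),np.round(cv2.boxPoints(r),1).tolist())
            if 375<c[i][0]<430 and 220<c[i][1]<255: print(" hood",[np.round(cast(f,p,34)[:2]).tolist() for p in cv2.boxPoints(r)],cast(f,c[i],34))
E
```

```text
170 [239 177  83  29 780] [278.9 192.1] [[236.60000610351562, 192.8000030517578], [239.10000610351562, 176.5], [322.6000061035156, 189.1999969482422], [320.20001220703125, 205.5]]
170 [228 181  15  13 142] [235. 187.] [[227.8000030517578, 191.5], [229.39999389648438, 180.3000030517578], [242.10000610351562, 182.1999969482422], [240.5, 193.39999389648438]]
170 [ 230  197   72   29 1312] [268.  211.3] [[229.39999389648438, 215.3000030517578], [232.5, 194.1999969482422], [302.0, 204.60000610351562], [298.79998779296875, 225.6999969482422]]
170 [379 223  53  32 717] [405. 238.] [[378.5, 234.8000030517578], [383.70001220703125, 221.89999389648438], [431.3999938964844, 241.1999969482422], [426.20001220703125, 254.10000610351562]]
 hood [[513.0, -168.0], [553.0, -183.0], [498.0, -330.0], [458.0, -314.0]] [ 505.41281683 -249.15534452   34.        ]
185 [242 178  43  10 209] [260.3 183. ] [[241.10000610351562, 183.8000030517578], [242.10000610351562, 177.39999389648438], [284.1000061035156, 183.60000610351562], [283.1000061035156, 190.0]]
185 [229 182  13  12 116] [235.2 187.2] [[228.60000610351562, 191.10000610351562], [230.39999389648438, 180.89999389648438], [241.6999969482422, 182.8000030517578], [240.0, 193.0]]
185 [254 189  62  15 373] [283.9 196.2] [[254.0, 195.0], [255.0, 188.1999969482422], [315.79998779296875, 197.39999389648438], [314.79998779296875, 204.1999969482422]]
185 [ 231  198   71   27 1189] [268.3 211.2] [[230.39999389648438, 215.0], [233.5, 194.5], [301.6000061035156, 204.6999969482422], [298.6000061035156, 225.1999969482422]]
185 [380 223  52  31 649] [405.2 237.9] [[379.0, 234.39999389648438], [383.79998779296875, 222.5], [431.20001220703125, 241.5], [426.3999938964844, 253.39999389648438]]
 hood [[514.0, -170.0], [551.0, -184.0], [497.0, -329.0], [460.0, -315.0]] [ 505.83418972 -249.89940569   34.        ]
```

View pics/topcrop.png

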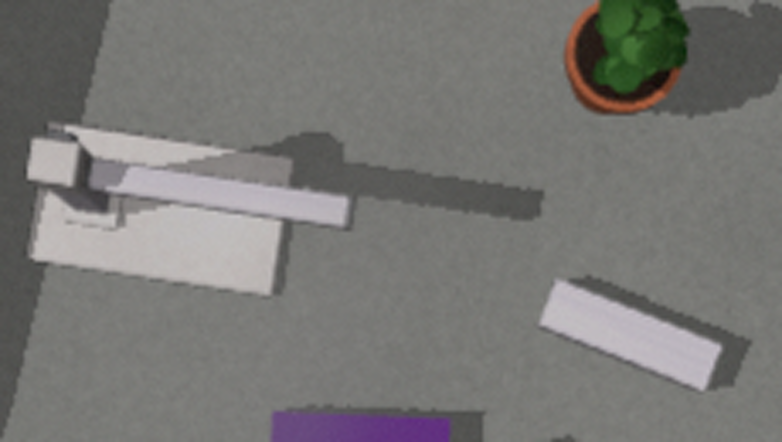

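```bash
python3 - <<'E'
from h import *
f=cams.grab_frame("top")
cr=lambda x,y:(x/3.4+219.65,y/3.4+139.65)
P={}
for n,z,pts in (("bar",169,[(125,167),(352,197),(346,222),(120,193)]),("head",204,[(34,137),(86,142),(80,187),(27,181)]),("base",12,[(277,294),(33,260)])):
    w=[cast(f,cr(*p),z)[:2] for p in pts]; P[n]=np.array(w); print(n,np.round(w,1).tolist(),np.round(np.mean(w,0),1))
b=P["bar"]
for d in (b[0]-b[1],b[3]-b[2],P["base"][1]-P["base"][0],P["head"][0]-P["head"][1]): print(np.degrees(np.arctan2(d[1],d[0]))-90, np.linalg.norm(d))
s=cams.grab_frame("scene"); cv2.imwrite("pics/scrop.png",cv2.resize(s["color"][210:335,330:480],None,fx=4.6,fy=4.6,interpolation=cv2.INTER_CUBIC))
E
```

```text
bar [[622.8, 188.1], [602.7, 2.7], [582.1, 7.1], [601.4, 191.4]] [602.3  97.3]
head [[639.0, 255.3], [636.0, 214.0], [600.1, 217.6], [603.8, 259.6]] [619.7 236.6]
base [[536.2, 70.1], [562.0, 294.6]] [549.1 182.4]
-6.211567281542742 186.439340270538
-5.983857543782619 185.36402872343723
-6.574655485147801 225.94350722544337
-4.171967866410569 41.423070074438314
```

View pics/scrop.png

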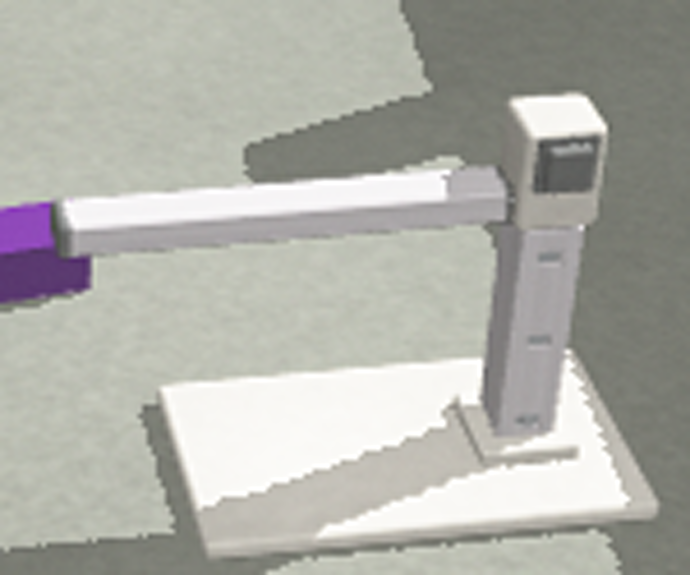

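The lamp points along −y at a yaw of about −6.3°, with its column near (620, 236). The grey button faces +x, at crop pixel (568,163). I'll move over the hood.

>>> step_arm:
  linear:
    - [0.98,-0.42,0.0]
    - [0.98,-0.42,0.0]
    - [0.98,-0.42,0.0]
    - [0.98,-0.42,0.0]
    - [0.98,-0.42,0.0]
    - [0.98,-0.42,0.0]
    - [0.98,-0.42,0.0]
    - [0.98,-0.42,0.0]
    - [0.98,-0.42,0.0]
  turn: [-0.138,-0.138,-0.138,-0.138,-0.138,-0.138,-0.138,-0.138,-0.138]
  fingers: -1

```text
time_s: 1.38
ee_pos: [427.2, -324.7, 225.0]
ee_rot: [-180.0, 0.0, 69.2]
force: [-0.4, 1.0, -0.6]
gripper_width: 91.1
gripper_force: 0.0
```

```bash
cat >> h.py <<'E'
from scipy.spatial.transform import Rotation as R
def wrist(name=None):
    s=env.state(); f=cams.grab_frame("wrist"); T=np.eye(4)
    T[:3,:3]=R.from_euler("xyz",s["ee_rot"],degrees=True).as_matrix(); T[:3,3]=s["ee_pos"]
    f["extrinsics"]=T@f["tool_from_camera"]
    if name: cv2.imwrite(name,f["color"])
    return s,f
def move(s,target,yaw):
    """shift in tool axes/300 and turn/360 from the measured pose to target"""
    M=R.from_euler("xyz",s["ee_rot"],degrees=True).as_matrix()
    d=(yaw-s["ee_rot"][2]+180)%360-180
    return np.round(M.T@(np.array(target)-s["ee_pos"])/300,4),round(-d/360,4)
E
python3 - <<'E'
from h import *
s,f=wrist("pics/w1.png"); print(s["ee_pos"],s["ee_rot"],s["time_s"]); print(f["extrinsics"][:3,3],f["extrinsics"][:3,2])
print(move(s,[505.5,-249.5,200],69.3))
E
```

```text
[ 427.17542528 -324.68258697  224.95647719] [-1.79993630e+02  1.47446457e-02  6.92428591e+01] 1.375
[ 458.1385856  -245.63447517  384.19755279] [-0.10562601 -0.27944938 -0.95433285]
(array([0.3269, 0.1553, 0.0831]), np.float64(-0.0002))
```

View pics/w1.png

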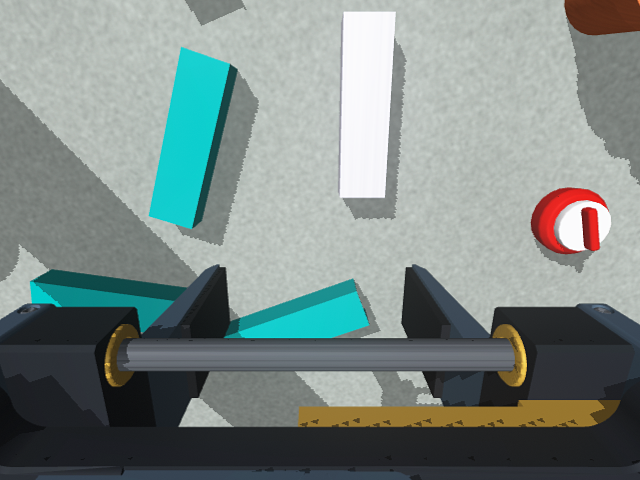

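The wrist view shows the whole white hood, from (343,12) to (386,197), with the timer and the teal look-alikes clear of it. I'll compute its pose from the roof outline.

```bash
python3 - <<'E'
from h import *
s,f=wrist(); h=cv2.cvtColor(f["color"],cv2.COLOR_BGR2HSV)
m=((h[...,2]>215)&(h[...,1]<40)).astype(np.uint8)
m=cv2.morphologyEx(m,cv2.MORPH_OPEN,np.ones((5,5)))
n,l,st,c=cv2.connectedComponentsWithStats(m); i=l[100,365]; print(st[i])
k=max(cv2.findContours((l==i).astype(np.uint8),0,2)[0],key=len)[:,0]
w=np.array([cast(f,p,34)[:2] for p in k],np.float32)
r=cv2.minAreaRect(w); b=cv2.boxPoints(r); e=b[1:]-b[:-1]; print(r,b.tolist(),np.degrees(np.arctan2(e[:,1],e[:,0])))
c=np.array(r[0]); print(move(s,[c[0],c[1],17],69.3))
E
```

```text
[ 340   12   55  186 9020]
((505.3153076171875, -250.72109985351562), (159.25848388671875, 44.31146240234375), 69.25444793701172) [[456.38995361328125, -317.3394470214844], [497.8283996582031, -333.0353698730469], [554.2406616210938, -184.10275268554688], [512.80224609375, -168.40682983398438]] [-20.745525  69.25446  159.25446 ]
(array([0.3225, 0.156 , 0.6932]), np.float64(-0.0001))
```

The measured size (159 x 44 mm) matches the hood, so I'll descend to it and grip.

>>> step_arm:
  linear:
    - [0.3225,0.156,0.25]
    - [0.3225,0.156,0.25]
    - [0.3225,0.156,0.25]
    - [0.3225,0.156,0.4]
    - [0.3225,0.156,0.5]
    - [0.3225,0.156,0.6]
    - [0.3225,0.156,0.66]
    - [0.3225,0.156,0.693]
    - [0.3225,0.156,0.693]
  turn: [0,0,0,0,0,0,0,0,0]

```text
time_s: 2.6
ee_pos: [505.8, -250.2, 17.2]
ee_rot: [-180.0, 0.0, 69.3]
force: [-1.0, 0.0, -0.7]
gripper_width: 91.1
gripper_force: 0.0
```

>>> step_arm:
  linear:
    - [0,0,0]
    - [0,0,0]
    - [0,0,0]
    - [0,0,0]
    - [0,0,0]
    - [0,0,0]
  turn: [0,0,0,0,0,0]
  fingers: 1
  force: 20

```text
time_s: 3.35
ee_pos: [505.9, -249.5, 17.1]
ee_rot: [-180.0, 0.0, 69.4]
force: [-0.1, 0.4, 1.0]
gripper_width: 44.0
gripper_force: 20.0
```

Grip confirmed at 44 mm. Next I'll lift and carry it toward the lamp.

>>> step_arm:
  linear:
    - [0,0,-0.05]
    - [0,0,-0.2]
    - [0,0,-0.4]
    - [0,0,-0.6]
    - [0.15,0,-0.8]
    - [0.3,-0.01,-0.98]
    - [0.45,-0.02,-0.98]
    - [0.6,-0.03,-0.98]
    - [0.75,-0.04,-0.98]
    - [0.85,-0.05,-0.98]
    - [0.93,-0.05,-0.98]
    - [0.98,-0.05,-0.98]
    - [0.98,-0.05,-0.98]
    - [0.98,-0.05,-0.98]
  turn: [0,0,0,0,0,0,-0.01,-0.02,-0.03,-0.04,-0.04,-0.04,-0.04,-0.04]

```text
time_s: 5.1
ee_pos: [595.2, 30.1, 311.2]
ee_rot: [-180.0, 0.0, 83.7]
force: [-0.4, -0.0, -0.9]
gripper_width: 44.0
gripper_force: 20.0
```

```bash
python3 - <<'E'
from h import *
s,f=wrist("pics/w2.png"); print(s["ee_pos"],s["ee_rot"],s["time_s"],s["gripper_width"],s["force"])
E
```

```text
[595.21731479  30.08082365 311.19504258] [-1.79994014e+02  3.92653083e-02  8.37402639e+01] 5.1 43.968971616839994 [-0.38148993 -0.03312325 -0.93807593]
```

View pics/w2.png

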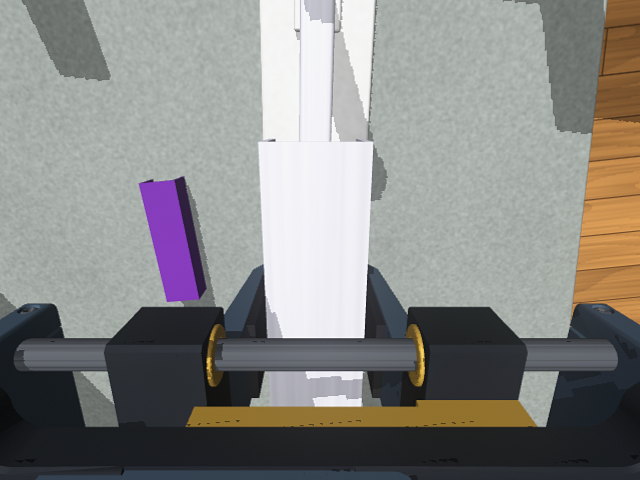

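The wrist view shows the held hood, front edge at row 142 spanning columns 259–373. The bar lies ahead between columns of about 300 and 335, rows 20–140. I'll fit the bar's edges.

```bash
python3 - <<'E'
from h import *
s,f=wrist(); g=cv2.GaussianBlur(cv2.cvtColor(f["color"],cv2.COLOR_BGR2GRAY),(3,3),0).astype(int)
for r in (15,35,55,75,95,115,135): print(r,g[r,290:346:2].tolist())
for edge,c in (("hoodL",[259,142]),("hoodR",[373,142])): print(edge,cast(f,c,s["ee_pos"][2]-17+34))
for n,p in (("col",(620,236.5,169)),("barc",(605.7,107.3,169))): print(n,proj(f,p))
for u in (300,334): print(u,cast(f,(u,100),169),cast(f,(u,40),169))
E
```

```text
15 [245, 244, 234, 245, 246, 218, 242, 246, 246, 232, 195, 194, 195, 194, 193, 193, 196, 197, 194, 190, 185, 160, 153, 198, 209, 191, 236, 245]
35 [245, 246, 246, 201, 184, 207, 243, 246, 245, 247, 246, 246, 246, 245, 245, 245, 246, 246, 245, 243, 237, 194, 170, 193, 193, 193, 196, 239]
55 [245, 245, 245, 245, 239, 222, 243, 246, 244, 246, 246, 246, 245, 245, 244, 245, 246, 245, 244, 242, 229, 178, 182, 193, 193, 192, 190, 189]
75 [246, 245, 245, 246, 240, 226, 243, 245, 244, 246, 245, 246, 245, 244, 244, 245, 245, 244, 244, 241, 219, 168, 189, 192, 192, 191, 191, 192]
95 [246, 246, 246, 246, 236, 225, 243, 244, 244, 246, 245, 245, 244, 244, 244, 244, 244, 244, 243, 237, 205, 163, 193, 191, 191, 193, 194, 193]
115 [245, 245, 245, 246, 235, 226, 243, 244, 243, 246, 245, 244, 244, 244, 244, 244, 243, 244, 242, 234, 184, 181, 192, 192, 193, 192, 191, 191]
135 [244, 245, 245, 245, 234, 228, 243, 244, 243, 246, 244, 244, 244, 244, 244, 243, 243, 244, 241, 225, 189, 238, 246, 247, 231, 192, 192, 190]
hoodL [583.36906603 110.08142575 328.18414963]
hoodR [626.57389345 105.33862659 328.18414963]
col [316.90005873 -61.50455919]
barc [316.53192442 133.23914059]
300 [595.55195116 133.53003796 169.        ] [600.65628851 175.17353292 169.        ]
334 [621.97105903 130.63034016 169.        ] [625.90051882 172.40335871 169.        ]
```

The bar axis agrees with the estimate from the top view to about 1 mm. I'll move over the bar and lower.

>>> step_arm:
  linear:
    - [0.1,0.004,0.0]
    - [0.2,0.004,0.05]
    - [0.268,0.004,0.15]
    - [0.268,0.004,0.27]
    - [0.268,0.004,0.36]
    - [0.268,0.004,0.4]
    - [0.268,0.004,0.42]
    - [0.268,0.004,0.44]
    - [0.268,0.004,0.45]
    - [0.268,0.004,0.45]
  turn: [0,0,0,0,0,0,0,0,0,0]

```text
time_s: 6.45
ee_pos: [605.5, 110.7, 176.3]
ee_rot: [180.0, -0.0, 83.8]
force: [-1.2, 0.8, -1.1]
gripper_width: 44.0
gripper_force: 20.0
```

>>> step_arm:
  linear:
    - [0,0,0.02]
    - [0,0,0.04]
    - [0,0,0.055]
    - [0,0,0.065]
    - [0,0,0.065]
    - [0,0,0.065]
  turn: [0,0,0,0,0,0]

```text
time_s: 7.2
ee_pos: [605.6, 110.7, 156.7]
ee_rot: [180.0, -0.0, 83.8]
force: [-0.5, 0.6, -0.3]
gripper_width: 43.9
gripper_force: 20.0
```

```bash
python3 - <<'E'
from h import *
f=cams.grab_frame("scene"); t=cams.grab_frame("top")
a=cv2.resize(f["color"][190:330,330:490],(640,560),interpolation=cv2.INTER_CUBIC)
cv2.imwrite("pics/s3.png",a)
s=env.state();print(s["force"],s["ee_pos"],s["gripper_force"])
E
```

```text
[-0.71841798 -0.15966869 -0.32447045] [605.5902587  110.68767141 156.73932459] 19.999578595161438
```

View pics/s3.png

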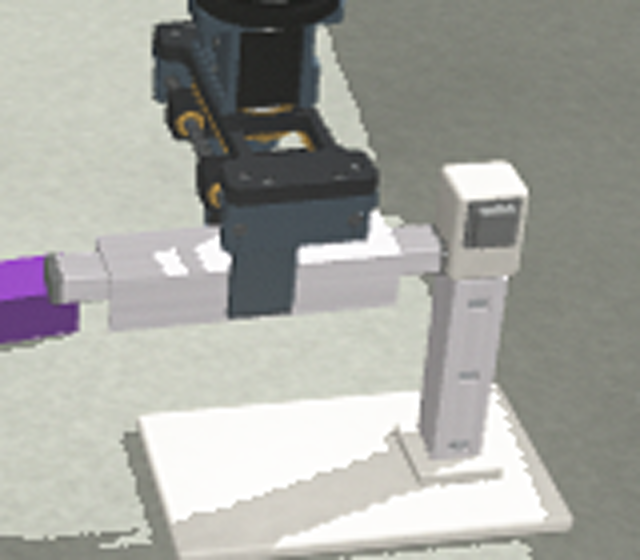

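The scene crop shows the hood over the bar, with similar spare bar at each end (columns 55–105 and 398–440). I'll lower the last millimetre and a half, then release and rise.

>>> step_arm:
  linear:
    - [0,0,0.004]
    - [0,0,0.005]
    - [0,0,0.005]
  turn: [0,0,0]

```text
time_s: 7.68
ee_pos: [605.4, 110.7, 155.1]
ee_rot: [180.0, 0.0, 83.8]
force: [-0.4, -0.1, -0.9]
gripper_width: 44.1
gripper_force: 20.0
```

>>> step_arm:
  linear:
    - [0,0,0]
    - [0,0,0]
    - [0,0,0]
    - [0,0,0]
    - [0,0,0]
    - [0,0,0]
  turn: [0,0,0,0,0,0]
  fingers: -1

```text
time_s: 8.43
ee_pos: [605.4, 110.7, 155.0]
ee_rot: [180.0, 0.0, 83.8]
force: [-0.2, 0.1, 0.1]
gripper_width: 91.0
gripper_force: 0.0
```

>>> step_arm:
  linear:
    - [0,0,-0.05]
    - [0,0,-0.15]
    - [0,0,-0.3]
    - [0.05,0,-0.45]
    - [0.05,0,-0.5]
    - [0.05,0,-0.5]
    - [0.05,0,-0.5]
  turn: [0,0,0,0,0,0,0]

```text
time_s: 9.3
ee_pos: [606.2, 125.1, 303.1]
ee_rot: [-179.8, 0.1, 83.8]
force: [-0.7, 1.4, -0.4]
gripper_width: 90.7
gripper_force: 0.0
```

```bash
python3 - <<'E'
from h import *
s,f=wrist("pics/w4.png"); print(s["ee_pos"],s["ee_rot"],s["time_s"])
for p in ((620,236,204),(605.5,109,172)): print(proj(f,p))
E
```

```text
[606.23338853 125.06793364 303.10092488] [-1.79803499e+02  7.71225996e-02  8.37591396e+01] 9.3
[316.83991065  81.41364983]
[315.84925858 248.45308876]
```

View pics/w4.png

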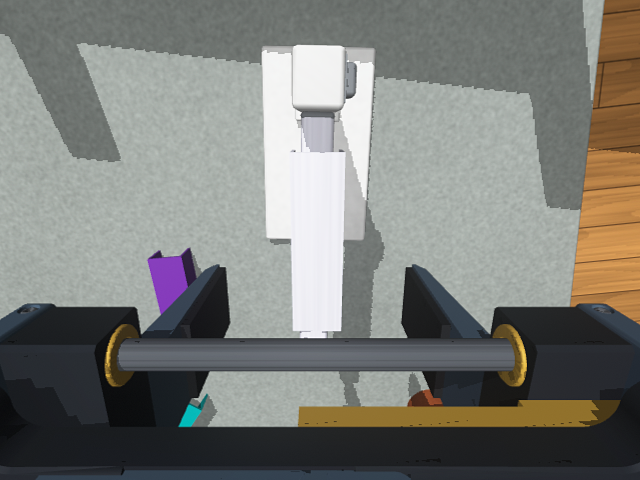

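The hood sits centred on the bar (columns 291–344, rows 151–331). The head top spans columns 293–346, rows 46–107, and the button shows at (350,80). I'll measure the head.

```bash
python3 - <<'E'
from h import *
s,f=wrist(); g=cv2.cvtColor(f["color"],cv2.COLOR_BGR2GRAY).astype(int)
print(g[40:118:2,305].tolist()); print(g[75,284:364:2].tolist()); print(g[60,284:364:2].tolist())
c=[cast(f,p,204)[:2] for p in ((292.5,46),(345.5,46),(345.5,105),(292.5,105))]; print(np.round(c,1).tolist(),np.mean(c,0))
x,y=np.mean(c,0); k=np.radians(-6.3)
for cx in (1.0,): t=[x+cx*np.cos(k),y+cx*np.sin(k),180]; print(t,move(s,t,83.7))
E
```

```text
[120, 119, 123, 247, 245, 244, 244, 244, 244, 244, 243, 243, 244, 244, 243, 243, 243, 243, 243, 243, 243, 243, 243, 243, 242, 242, 242, 242, 242, 242, 241, 241, 227, 182, 133, 105, 94, 104, 94]
[244, 244, 244, 242, 187, 238, 243, 244, 243, 243, 243, 242, 242, 242, 243, 243, 243, 243, 243, 242, 242, 242, 242, 242, 242, 242, 242, 242, 238, 216, 154, 156, 153, 150, 147, 122, 155, 247, 245, 245]
[245, 244, 243, 241, 184, 235, 243, 244, 244, 243, 244, 244, 244, 244, 244, 244, 244, 244, 244, 243, 243, 243, 243, 242, 242, 242, 242, 241, 242, 217, 166, 161, 246, 188, 189, 187, 184, 187, 191, 191]
[[606.7, 258.6], [640.5, 254.9], [637.5, 219.4], [602.1, 223.2]] [621.70158904 239.00103971]
[np.float64(622.6955500002757), np.float64(238.89130539400358), 180] (array([0.3837, 0.0149, 0.4092]), np.float64(0.0002))
```

>>> step_arm:
  linear:
    - [0.15,0.012,0.0]
    - [0.3,0.012,0.0]
    - [0.376,0.012,0.05]
    - [0.376,0.012,0.15]
    - [0.376,0.012,0.25]
    - [0.376,0.012,0.33]
    - [0.376,0.012,0.38]
    - [0.376,0.012,0.41]
    - [0.376,0.012,0.414]
    - [0.376,0.012,0.414]
  turn: [0,0,0,0,0,0,0,0,0,0]

```text
time_s: 10.65
ee_pos: [623.3, 237.4, 181.6]
ee_rot: [179.9, -0.0, 83.8]
force: [0.9, -1.0, 1.4]
gripper_width: 91.6
gripper_force: 0.0
```

>>> step_arm:
  linear:
    - [0,0,0]
    - [0,0,0]
    - [0,0,0]
    - [0,0,0]
    - [0,0,0]
    - [0,0,0]
    - [0,0,0]
  turn: [0,0,0,0,0,0,0]
  fingers: 1
  force: 35

```text
time_s: 11.52
ee_pos: [620.1, 237.6, 180.8]
ee_rot: [-179.7, 0.0, 83.7]
force: [-8.3, -1.0, 2.8]
gripper_width: 36.2
gripper_force: 35.0
```

The width reads 36 mm where I expected 38, so I'll check the grip on the button before lifting.

```bash
python3 - <<'E'
from h import *
f=cams.grab_frame("scene"); 
cv2.imwrite("pics/s5.png",cv2.resize(f["color"][190:290,360:490],None,fx=6,fy=6,interpolation=cv2.INTER_CUBIC))
s=env.state();print(s["force"],s["torque"],s["ee_pos"],s["gripper_width"],s["ee_rot"])
E
```

```text
[-9.11375114  0.80822514  3.11277869] [ 0.13218063  0.42886151 -0.54707013] [620.08475797 237.64067053 180.79531389] 36.146491159673786 [-1.79663511e+02  1.64207517e-02  8.36823776e+01]
```

View pics/s5.png

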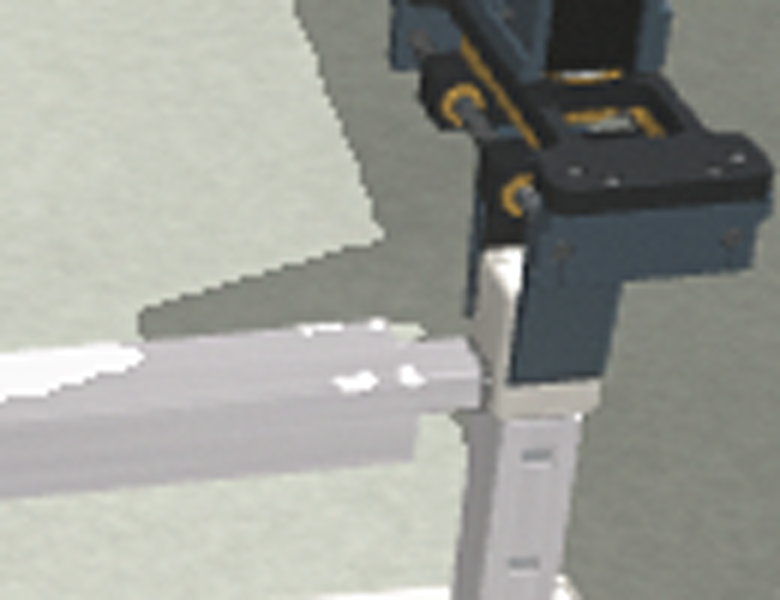

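The finger covers the whole button and the head is gripped, with the hood clear. I'll ease the side load and lift slowly.

>>> step_arm:
  linear:
    - [0,-0.007,0]
    - [0,-0.007,0]
    - [0,-0.007,-0.01]
    - [0,-0.007,-0.025]
    - [0,-0.007,-0.045]
    - [0,-0.007,-0.065]
    - [0,-0.007,-0.08]
    - [0,-0.007,-0.08]
    - [0,-0.007,-0.08]
  turn: [0,0,0,0,0,0,0,0,0]
  force: 30

```text
time_s: 12.7
ee_pos: [620.1, 237.6, 205.7]
ee_rot: [-179.9, 0.0, 83.8]
force: [-6.3, 0.8, -3.3]
gripper_width: 36.2
gripper_force: 30.0
```

>>> step_arm:
  linear:
    - [0,0,-0.01]
    - [0,0,-0.03]
    - [0,0,-0.055]
    - [0,0,-0.08]
    - [0,0,-0.105]
    - [0,0,-0.13]
    - [0,0,-0.155]
    - [0,0,-0.18]
    - [0,0,-0.2]
    - [0,0,-0.22]
    - [0,0,-0.235]
    - [0,0,-0.243]
    - [0,0,-0.247]
    - [0,0,-0.247]
    - [0,0,-0.247]
    - [0,0,-0.247]
    - [0,0,-0.247]
  turn: [0,0,0,0,0,0,0,0,0,0,0,0,0,0,0,0,0]

```text
time_s: 14.82
ee_pos: [620.1, 237.6, 279.5]
ee_rot: [-179.9, 0.0, 83.8]
force: [-5.0, 1.3, -4.6]
gripper_width: 36.3
gripper_force: 30.0
```

```bash
python3 - <<'E'
from h import *
f=cams.grab_frame("scene"); 
cv2.imwrite("pics/s6.png",cv2.resize(f["color"][130:300,310:500],None,fx=3.5,fy=3.5,interpolation=cv2.INTER_CUBIC))
s=env.state();print(s["force"],s["ee_pos"],s["gripper_width"],s["gripper_force"],s["time_s"])
E
```

```text
[-5.28799469  1.81371478 -5.98499019] [620.07971809 237.6292828  279.49251977] 36.29845559020404 30.009650979191065 14.875
```

View pics/s6.png

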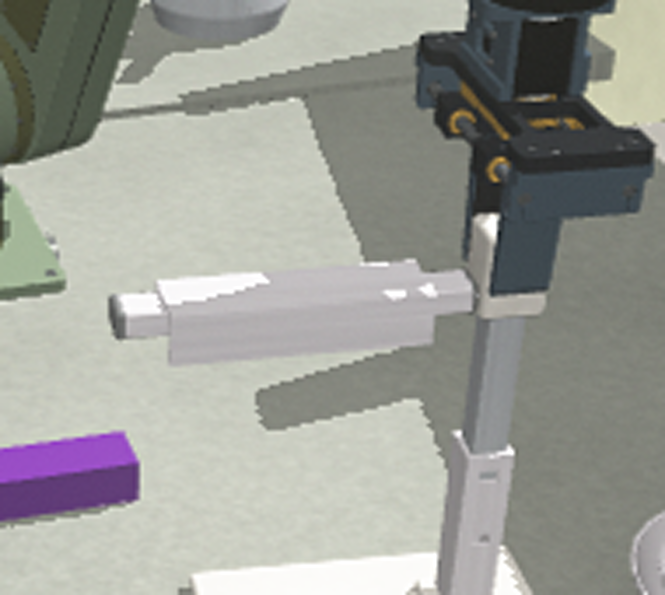

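The head is about 98.7 mm up. The inner column is extended, the hood is level on the bar at columns 158–433, and the fingers still hold the button in. I'm handing in.

```bash
python3 -c "
from workcell import env
print(env.job_done())"
```

```text
the job is handed in; nothing more can be done
None
```

The hood is on the light bar and let go of, and the arm is holding the head at the second stop (about 99 mm up) with the fingers closed on the button; I handed the job in at about 15 s but got no verdict back.

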